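# Ready the closing-up checklist binder in the break room

## Task

Get the ring binder on the break-room counter ready for the closing-up check. Take the mug off its stiff checklist leaf and hang it by its handle on the one free hook of the mug stand, then turn that leaf over across the rings so that it lies flat on the facing stack and shows its other face, and then lay the flat-bodied marker on that face, lying flat and wholly on the page. Set the marker down rather than dropping it, do not let the mug fall, and leave the stapler, the tape roll and the sugar jar beside the binder where they are.

Things in the scene. Friction and masses are not known exactly. Their poses are not given: they have to be found in the camera images.
- binder: Black three-ring binder lying open, fixed. Origin under mid-spine on the counter; x along spine and rings, z up; covers 351 (y) x 228 (x) x 3 mm. Equal sheet stacks each side: |y| 15 to 156 mm, 216 mm along x, top z = 24. Steel rings at x = -70, 0, 70 mm: radius 20, wire 3.6, centre line along x at y = 0, z = 26, tops at z = 48. The stiff leaf threads on them.
- leaf (a joint): Angle of the stiff white leaf about the rings' centre line: 0 = flat on the -y stack as found, pi/2 = upright, pi = flat on the +y stack, other face up. 216 mm along the rings, 3 mm thick, from 12 to 162 mm out from the centre line; lying flat its faces are at binder z = 24.5 and 27.5 mm. 80 g; about 0.5 N lifts the tab; let go, it falls to the nearer side, damped.
- leaf_tab (a point): Centre of the index tab at the middle of the leaf's free edge: 40 mm wide along the rings, 4 mm thick, 26 mm out past the edge (162 to 188 mm from the rings' centre line; this point at 174, mid-thickness). It overhangs the sheets with 21 mm clear below: pinch it across its 40 mm width from above, or lift it from below. Axes turn with the leaf; at angle 0 they are the binder's.
- mug: Loose white mug standing on the leaf: 62 mm diameter, 85 mm tall, wall 3.5 mm, about 220 g. Origin at the centre of its underside, z towards the mouth, handle on its +y side: an ear of 9 mm round bar in the y-z plane, reaching 64.5 mm out from the axis.
- mug_eye (a point): Centre of the opening of the mug's handle, 44 mm out along the mug's +y and 44 mm above its underside. The opening is 24 mm wide (y, 31 to 55 mm) and 43 mm high (z, 22.5 to 65.5 mm) and is open along the mug's x.
- stand: Dark steel mug stand, fixed: foot 150 mm diameter, 14 mm post, ball top at 267 mm. Origin under the post on the counter. Four hooks of 8 mm bar: at 225 mm height to the stand's -x (free) and +x, at 125 mm to +y and -y. The last three each carry a hanging white mug like the loose one, which swings on its hook.
- free_hook (a point): Middle of the free hook's level bar: stand x = -55, y = 0, z = 225 mm; the stand's axes. The bar's centre line runs level along -x to 86 mm from the post's centre, then up to the tip at 96 mm out, 13 mm higher. A mug let go with its handle on the bar swings down and hangs below it, its axis 60 to 100 degrees from upright.
- marker: Loose flat-bodied marker lying flat on the counter beside the binder's -y side (it may swap places with the stapler): white and grey body, black cap, 110 mm long (x, cap at +x), 22 mm wide (y), 15 mm high, about 30 g. Origin at the centre of its underside; a thin clip on the cap stands 2 mm proud.
- marker_cap_end (a point): Cap end of the marker, 55 mm from its origin along +x, 7.5 mm up.
- marker_tail_end (a point): Tail end of the marker, 55 mm from its origin along -x, 7.5 mm up.
- stapler: Bystander: black stapler, 115 x 34 x 47 mm, loose. Origin at the centre of its underside.
- tape_roll: Bystander: roll of tape lying flat, 84 mm diameter, 24 mm high, loose.
- sugar_jar: Bystander: white lidded jar, 64 mm diameter, 95 mm tall, loose.
Mind the look-alikes: they are no part of the job. What is shaped like the mug but green or orange is not meant.

How it is judged:
By the outcome, as a careful person would: the job done as asked, in the order asked, and still so for the second after the job is handed in, with the robot touching nothing.
It also fails if it takes over 72 s, if anything falls off the work surface, if the arm or the gripper's body presses on something with over 40 N, if the wrist force passes 120 N, or if a joint passes its speed limit or range.

## Robot

A 6-joint arm with a two-finger parallel gripper is mounted at the origin on the work surface. World frame = base frame: x ahead of the robot, y to its left, z up, the work surface at z = 0. Lengths are in m, angles in rad, forces in N, time in s.
With the tool pointing down it reaches from about 0.3 to 0.875 m from the base axis. Payload 6.4 kg.
Tool frame: the origin (TCP) lies midway between the tips of the shut fingers; the grasp point (between the pads) lies 19 mm behind it; z points along the fingers, y is the line along which they close (so a half turn about z gives the same grasp; the last joint's range is limited). The gripper opens to 85 mm and grips with 20 to 120 N. Pads are 22 mm wide; open, the fingers measure 114 mm over their backs; the gripper's body (76 mm by 85 mm) begins 54 mm behind the grasp point. The pads swing forward as they close: fully open they stand 13 mm farther back than shut.
Start: joints at [0.994, 0.181, 1.607, -0, 1.354, -0.206], TCP at [0.208, 0.536, 0.208] pointing down, gripper open.
Joint ranges: [-2.99, 2.99], [-0.89, 2.07], [0.3, 2.58], [-1.14, 4.28], [0, 2.63], [-3.12, 3.12]. Speed limits (rad/s): [2.57, 2.57, 3.01, 3.14, 3.14, 3.14].

## Interface

Orientations are given as [roll, pitch, yaw] about the fixed x, y, z axes, in that order (R = Rz(yaw) Ry(pitch) Rx(roll)).
In Python, from cell import robot gives the robot as it stands.
- The arm moves only by the shell command python3 -m jog 'ROWS' [FORCE]. ROWS is text: rows parted by semicolons, each of 5 numbers parted by spaces: the shift along the tool's x, y, z in units of 50 mm (1.0 is 50 mm), then the turn about the tool's z in units of 8 degrees (1.0 is 8 degrees), then the finger opening in mm, from 0 to 85.4. A call has exactly 10 rows; each row shifts and turns the commanded pose from where the row before left it, along the tool's axes as they then stand; what a row does not reach is not made up. A row lasts 1/10 s, in which the tool goes at most 50 mm and 8.59 degrees, less where a joint would pass 70% of its speed; a pose out of reach is approached as far as the arm can. A call is refused whole if a number of a shift passes 1 or a number of a turn 1, either way. A call with a gripper value outside its range is refused whole. The fingers move at their own pace and stop on an object; FORCE is the grip in N (left out, the last holds). Time passes only in rows, so rows that do not move let the fingers close, or fill a call up. It gives the time, the measured TCP pose, the force, the opening and the grip force at its end, in the units of the state.
- robot.get_obs(): the state, without advancing time (a new reading comes with each control period).
- robot.capture(name): name is "side" or "top"; returns a dict with "pixels" (384x512x3 uint8, blue, green, red), "camera_matrix" (3x3 intrinsics, pixels), "k1" (the pictures are not rectified: a ray, as slopes to the right and down, at radius r is drawn at 1 + k1 r^2 times it, then the intrinsics apply), "rvec" (rotation vector, rad) and "tvec" (3), from world to camera coordinates, as OpenCV has them. Camera axes: x right, y down, z forward; pixel columns grow to the right and rows downward; lengths in m; the calibration is good to about 2 mm. A picture is of the moment at which its call begins. There is no depth.
- robot.job_done(): hands the job in; it is judged then, once.
The state is a dict: "time_s": time; "q": joint angles; "joint_vel": joint speeds; "effort": joint torques, N m; "tool_pos": TCP position; "ee_rot": TCP orientation; "ft_force": force on the tool from outside, world axes, zero at the start; "moment": the same for the moment, N m; "grip_width": finger opening in m; "grip_force": force on a finger pad.
Only numpy, scipy, OpenCV 4.12 (cv2) and the standard library are available. Lean on these libraries where they do the work, as an engineer would, in place of code of your own. Each camera call takes 0.05 s, during which the arm holds its last target. There are 200 camera calls.

## Working session

There is one attempt and no reset: what is moved stays moved. The work goes in short steps, Python scripts to look and compute and a shell command to move; the robot and the scene stay as the last step left them, time stands still between calls to the robot, and variables do not carry over. Pictures are saved under pics/ and viewed, at most 10 in all, crops included, and the job is handed in when it is done.

```bash
mkdir -p pics; ls; cat > h.py <<'E'
import numpy as np, cv2
from cell import robot
from scipy.spatial.transform import Rotation as R
def cap(n,fn=None):
    c=robot.capture(n)
    if fn: cv2.imwrite('pics/'+fn,c['pixels'])
    return c
def ray(c,u,v):
    K=np.array(c['camera_matrix']);k=c['k1'] if np.isscalar(c['k1']) else float(np.ravel(c['k1'])[0])
    p=cv2.undistortPoints(np.array([[[u,v]]],float),K,np.array([k,0,0,0.]))[0,0]
    Rm=cv2.Rodrigues(np.array(c['rvec'],float))[0];t=np.ravel(c['tvec'])
    return -Rm.T@t, Rm.T@np.array([p[0],p[1],1.])
def onz(c,u,v,z):
    o,d=ray(c,u,v); return o+d*(z-o[2])/d[2]
def two(c1,p1,c2,p2):
    o1,d1=ray(c1,*p1);o2,d2=ray(c2,*p2)
    s=np.linalg.lstsq(np.c_[d1,-d2],o2-o1,rcond=None)[0]
    a=o1+s[0]*d1;b=o2+s[1]*d2
    return (a+b)/2,np.linalg.norm(a-b)
def proj(c,P):
    K=np.array(c['camera_matrix']);k=float(np.ravel(c['k1'])[0])
    return cv2.projectPoints(np.array(P,float).reshape(-1,3),np.array(c['rvec'],float),np.array(c['tvec'],float),K,np.array([k,0,0,0.]))[0][:,0]
E
python3 - <<'E'
from h import *
a=cap('side');b=cap('top')
for n,c in(('side',a),('top',b)):
    o,_=ray(c,256,192);print(n,o,c['k1'],c['camera_matrix'])
    cv2.imwrite(f'pics/{n}0.png',cv2.resize(c['pixels'],(800,600),interpolation=cv2.INTER_CUBIC))
o=robot.get_obs();print(o['tool_pos'],o['ee_rot'],o['time_s'],o['grip_width'])
E
```

```text
pics
side [ 0.46077145 -0.85758488  0.75274124] -0.0656904981879946 [[353.33375828   0.         259.57114775]
 [  0.         353.33375828 187.18629949]
 [  0.           0.           1.        ]]
top [0.25156719 0.00336321 1.4030574 ] 0.012425451999609621 [[415.12264646   0.         258.78367696]
 [  0.         415.12264646 194.41507125]
 [  0.           0.           1.        ]]
[0.20804241 0.53549115 0.20696324] [-3.14004892e+00 -3.56871656e-04  2.77077438e+00] 0.1 0.08537927571497986
```

View pics/side0.png

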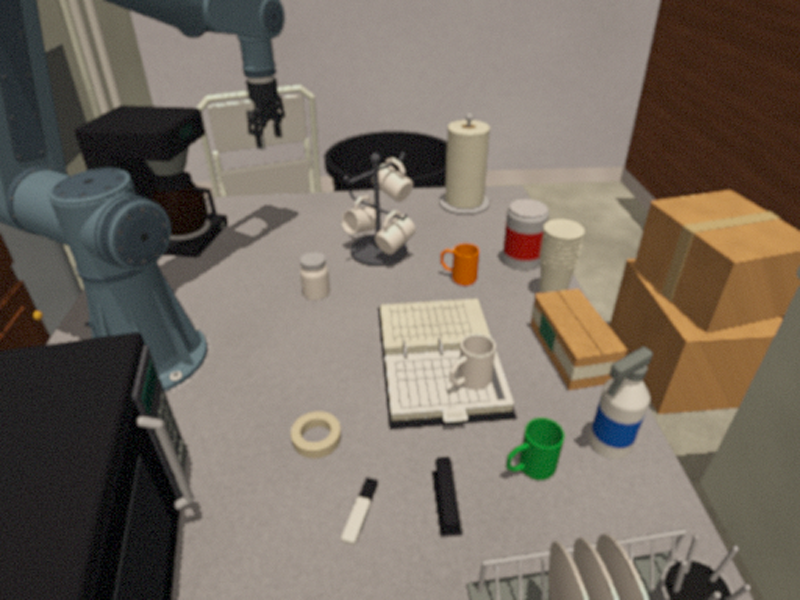

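View pics/top0.png

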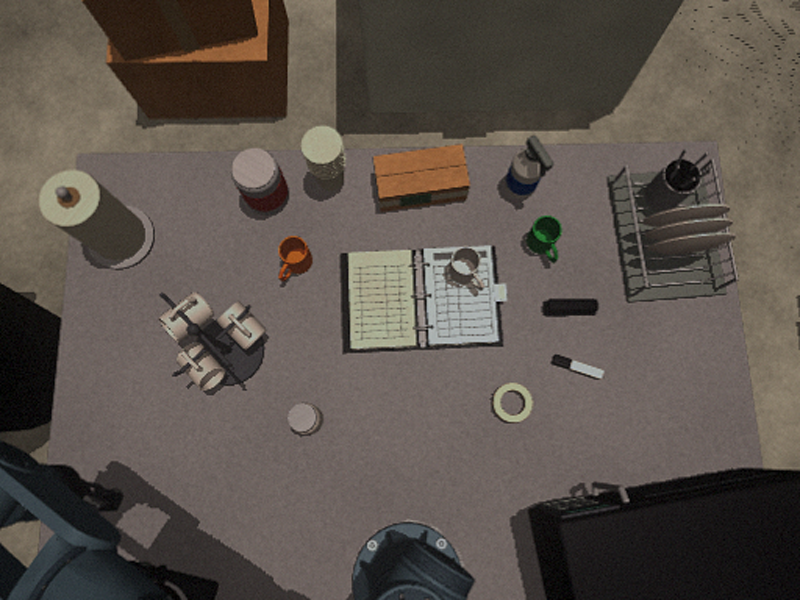

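The white mug stands on the leaf (side 477,362; top 465,262). The look-alikes are the green mug (side 541,448; top 545,235), the orange mug (side 463,264; top 293,255) and the three hung white mugs (side 395,182, 360,218 and 396,232). The choice is the white one on the leaf. The marker is at top (577,366), the stapler at top (570,307). Next is a close crop to check.

```bash
python3 - <<'E'
from h import *
a=cap('side')['pixels'];b=cap('top')['pixels']
def cr(im,u,v,w,h,s): return cv2.resize(im[v:v+h,u:u+w],(w*s,h*s),interpolation=cv2.INTER_CUBIC)
# each 400x300
t=np.vstack([np.hstack([cr(b,95,180,80,75,5)[:300*5//5*1+75],cr(b,265,145,80,75,5)]),np.hstack([cr(a,210,92,80,45,5),cr(a,270,205,80,45,5)])])
print(t.shape);cv2.imwrite('pics/crop1.png',t)
E
```

```text
(600, 800, 3)
```

View pics/crop1.png

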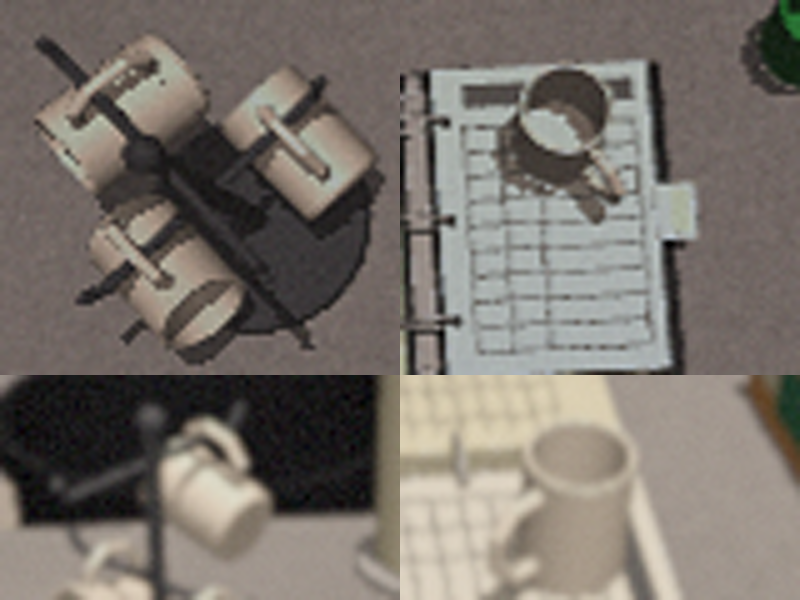

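The crop confirms the white mug on the leaf: rim centre at crop (565,111) top and (580,452) side, handle towards the lower right. The stand's free hook runs from the ball (145,155) to the tip (308,345) in the top crop, and to about (58,482) in the side crop.

```bash
cat >> h.py <<'E'
def T(X,Y): return (X+.5)/5-.5+95,(Y+.5)/5-.5+180
def TM(X,Y): return (X-400+.5)/5-.5+265,(Y+.5)/5-.5+145
def S(X,Y): return (X+.5)/5-.5+210,(Y-375+.5)/5-.5+92
def SM(X,Y): return (X-400+.5)/5-.5+270,(Y-375+.5)/5-.5+205
E
python3 - <<'E'
from h import *
np.set_printoptions(precision=4,suppress=True)
a=cap('side');b=cap('top')
print('ball',two(b,T(145,155),a,S(152,415)))
print('tip',two(b,T(308,345),a,S(58,482)),onz(b,*T(308,345),.238),onz(a,*S(58,482),.238))
print('ball z.26',onz(b,*T(145,155),.26),onz(a,*S(152,415),.26))
print('otip top z.238',onz(b,*T(42,43),.238))
print('rim',two(b,TM(565.5,111),a,SM(580,452)),onz(b,*TM(565.5,111),.1125))
print('handle z.07',onz(b,*TM(617,193),.07),onz(b,*TM(590,155),.1))
for p in((652,62),(668,368),(430,70)): print('leaf',onz(b,*TM(*p),.0275))
# white leaf mask
im=b['pixels'];hsv=cv2.cvtColor(im,cv2.COLOR_BGR2HSV)
def big(m,x0,y0,x1,y1,n=1):
    mm=np.zeros(m.shape,np.uint8);mm[y0:y1,x0:x1]=m[y0:y1,x0:x1]
    cs=cv2.findContours(mm,cv2.RETR_EXTERNAL,cv2.CHAIN_APPROX_NONE)[0]
    return sorted(cs,key=cv2.contourArea)[::-1][:n]
g=hsv[...,2]
w=((g>130)*255).astype(np.uint8)
c=big(w,316,175,330,200)[0];print('tabbox',cv2.boundingRect(c));r=cv2.minAreaRect(c)[0];print('tab',r,onz(b,*r,.028))
w2=((g>130)*255).astype(np.uint8)
for nm,box,th in(('marker white',(345,220,395,250),w2),):
    c=big(th,*box)[0];r=cv2.minAreaRect(c);print(nm,r,[onz(b,*p,.0145)[:2] for p in cv2.boxPoints(r)])
k=((g<60)*255).astype(np.uint8)
c=big(k,345,222,395,245)[0];r=cv2.minAreaRect(c);print('cap',r,[onz(b,*p,.0145)[:2] for p in cv2.boxPoints(r)])
print('g at counter',g[240,340],g[187,321],im[187,321])
# leaf edges: right edge per row transitions
for row in(165,205,213):
    print(row,g[row,310:330])
E
```

```text
ball (array([0.4761, 0.3736, 0.261 ]), np.float64(0.0015593396398443395))
tip (array([0.389 , 0.2853, 0.2467]), np.float64(0.040468781251455324)) [0.3696 0.2848 0.238 ] [0.4078 0.313  0.238 ]
ball z.26 [0.4755 0.3738 0.26  ] [0.4769 0.3765 0.26  ]
otip top z.238 [0.5469 0.4433 0.238 ]
rim (array([ 0.6368, -0.1343,  0.1111]), np.float64(0.0012268177798831128)) [ 0.6358 -0.1342  0.1125]
handle z.07 [ 0.591  -0.1703  0.07  ] [ 0.6093 -0.1501  0.1   ]
leaf [ 0.6951 -0.2048  0.0275]
leaf [ 0.48   -0.204   0.0275]
leaf [ 0.6928 -0.0506  0.0275]
tabbox (316, 181, 9, 19)
tab (320.0, 190.0) [ 0.5769 -0.2155  0.028 ]
marker white ((375.3500061035156, 235.95001220703125), (21.50348472595215, 6.008327007293701), 18.434946060180664) [array([ 0.4203, -0.3569]), array([ 0.4393, -0.3648]), array([ 0.4149, -0.4312]), array([ 0.396 , -0.4231])]
cap ((360.7481689453125, 231.81748962402344), (15.293002128601074, 6.834860324859619), 19.98310661315918) [array([ 0.4312, -0.3181]), array([ 0.4527, -0.3276]), array([ 0.434 , -0.3745]), array([ 0.4125, -0.3649])]
g at counter 119 175 [155 175 169]
165 [183 176 178 180 132  57  29  45  91 114 111 113 111 117 119 116 114 118
 104 111]
205 [179 175 176 177 137 164 181 188 102  33  41 100 120 117 114 114 114 113
 111 120]
213 [158 149 150 150 150 150 171 181 133  58  39  45 104 117 120 118 115 113
 110 108]
```

```bash
python3 -m jog '0 0 -1 0 85;0 0 -1 0 85;0 0 -1 0 85;-.7 -.51 0 0 85;-.7 -.51 0 0 85;-.7 -.51 0 0 85;-.7 -.51 0 0 85;-.7 -.51 0 0 85;-.7 -.51 0 0 85;-.7 -.51 0 0 85'; python3 -m jog '-.7 -.51 0 0 85;-.7 -.51 0 0 85;-.7 -.51 0 0 85;-.7 -.51 0 0 85;-.7 -.51 0 0 85;-.7 -.51 0 0 85;-.7 -.51 0 0 85;-.7 -.51 0 0 85;0 0 0 1 85;0 0 0 1 85'; python3 -m jog '0 0 0 1 85;0 0 0 1 85;0 0 0 1 85;0 0 0 1 85;0 0 0 1 85;0 0 0 1 85;0 0 0 1 85;0 0 0 1 85;0 0 0 1 85;0 0 0 1 85'; python3 -m jog '0 0 0 1 85;0 0 0 1 85;0 0 0 1 85;0 0 0 .2 85;0 0 1 0 85;0 0 1 0 85;0 0 1 0 85;0 0 .6 0 85;0 0 0 0 85;0 0 0 0 85'
python3 - <<'E'
from h import *
o=robot.get_obs();p=o['tool_pos'];y=o['ee_rot'][2];c,s=np.cos(y),np.sin(y)
print(p,np.degrees(o['ee_rot']),o['q'])
d=np.array([.636,-.134])-p[:2]
print('tool',(c*d[0]+s*d[1])/.05,(s*d[0]-c*d[1])/.05)
E
```

```text
time_s: 1.3
tool_pos: [0.3725, 0.2793, 0.358]
ee_rot: [3.141, 0.0, 2.771]
ft_force: [1.5, 0.6, 0.2]
grip_width: 0.0848
grip_force: 0.0
time_s: 2.3
tool_pos: [0.5594, -0.0124, 0.357]
ee_rot: [-3.141, -0.001, 2.483]
ft_force: [-0.1, 0.2, 0.7]
grip_width: 0.0847
grip_force: 0.0
time_s: 3.3
tool_pos: [0.559, -0.0108, 0.3577]
ee_rot: [-3.141, 0.0, 1.09]
ft_force: [-0.2, -0.2, 1.0]
grip_width: 0.0853
grip_force: 0.0
time_s: 4.3
tool_pos: [0.5594, -0.0109, 0.1785]
ee_rot: [3.142, 0.0, 0.65]
ft_force: [-0.2, -0.3, -0.6]
grip_width: 0.085
grip_force: 0.0
[ 0.5593775  -0.01088841  0.17851512] [1.79998888e+02 1.47177562e-05 3.72387569e+01] [-2.31593839e-01  1.74220892e-01  1.67593017e+00 -1.30456651e-05
  1.29142678e+00  6.89267167e-01]
tool -0.26997417207773555 2.8875773178208988
```

```bash
python3 -m jog '-.07 .72 0 0 85;-.07 .72 0 0 85;-.07 .72 0 0 85;-.06 .73 0 0 85;0 0 .7 0 85;0 0 0 0 85;0 0 0 0 85;0 0 0 0 85;0 0 0 0 85;0 0 0 0 85'
python3 - <<'E'
from h import *
o=robot.get_obs();print(o['tool_pos'])
a=cap('side')['pixels'];b=cap('top')['pixels']
def cr(im,u,v,w,h,s): return cv2.resize(im[v:v+h,u:u+w],(w*s,h*s),interpolation=cv2.INTER_CUBIC)
cv2.imwrite('pics/crop2.png',np.hstack([cr(b,270,140,66,80,6),cr(a,270,180,66,80,6)]))
E
```

```text
time_s: 5.3
tool_pos: [0.6363, -0.1338, 0.1445]
ee_rot: [3.14, -0.001, 0.649]
ft_force: [0.2, -0.1, 0.2]
grip_width: 0.0849
grip_force: 0.0
[ 0.63627148 -0.13383582  0.1444891 ]
```

View pics/crop2.png

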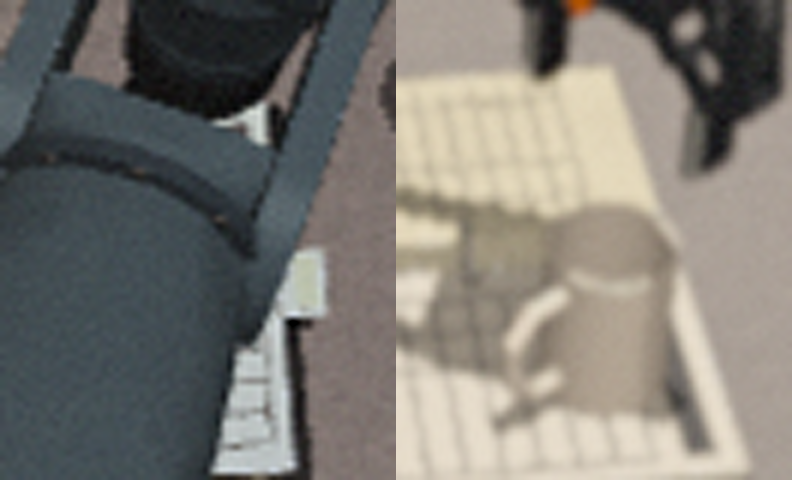

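The side crop shows the open fingers (545,75 and 700,170) straddling the mug (rim about 612,240); the arm hides it from above. Descending and gripping.

```bash
python3 -m jog '0 0 .4 0 85;0 0 .4 0 85;0 0 .4 0 85;0 0 .33 0 85;0 0 0 0 85;0 0 0 0 40;0 0 0 0 40;0 0 0 0 40;0 0 0 0 40;0 0 0 0 40' 40; python3 -m jog '0 0 0 0 40;0 0 0 0 40;0 0 -.1 0 40;0 0 -.3 0 40;0 0 -.6 0 40;0 0 -.9 0 40;0 0 -.9 0 40;0 0 -.6 0 40;0 0 0 0 40;0 0 0 0 40'
python3 - <<'E'
from h import *
o=robot.get_obs();print(o['tool_pos'])
a=cap('side')['pixels'];b=cap('top')['pixels']
def cr(im,u,v,w,h,s): return cv2.resize(im[v:v+h,u:u+w],(w*s,h*s),interpolation=cv2.INTER_CUBIC)
cv2.imwrite('pics/crop3.png',cr(a,250,120,130,100,6))
E
```

```text
time_s: 6.4
tool_pos: [0.6367, -0.1346, 0.0679]
ee_rot: [3.139, -0.002, 0.648]
ft_force: [0.0, 0.4, 6.5]
grip_width: 0.0591
grip_force: 44.1
time_s: 7.4
tool_pos: [0.6356, -0.1341, 0.2371]
ee_rot: [3.141, -0.001, 0.649]
ft_force: [-0.5, 0.1, -2.9]
grip_width: 0.0596
grip_force: 43.9
[ 0.63559491 -0.13406418  0.23706079]
```

View pics/crop3.png

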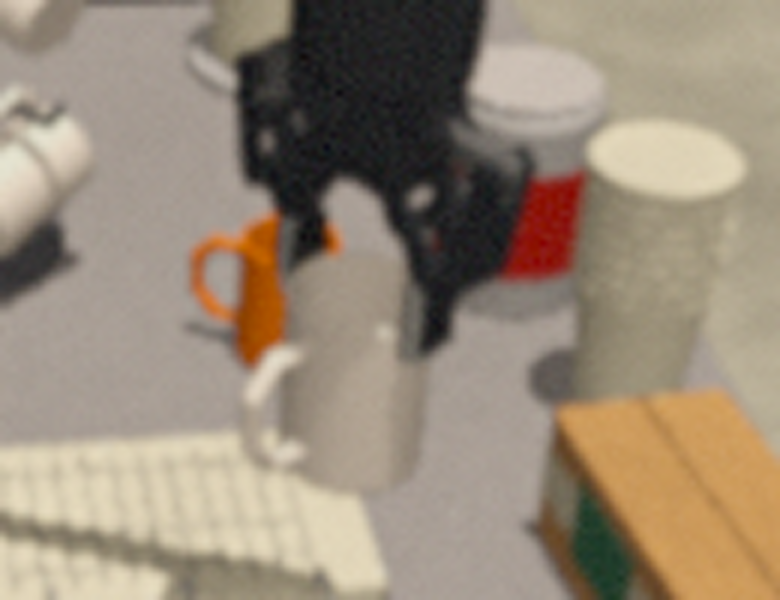

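Mug is held upright, handle at the left (crop about 257,408), leaf below clear. Now estimating the handle's bearing and the move to the hook.

```bash
python3 - <<'E'
from h import *
a=cap('side');b=cap('top')
f=lambda X,Y:((X+.5)/6-.5+250,(Y+.5)/6-.5+120)
C=np.array([.6356,-.1341])
for p,z in(((257,408),.2405),((280,352),.2665),((285,457),.2145)):
    w=onz(a,*f(*p),z);d=w[:2]-C;print(w,np.hypot(*d),np.degrees(np.arctan2(d[1],d[0]))%360)
for ang in(209,213,217,221,225):
    u=np.array([np.cos(np.radians(ang)),np.sin(np.radians(ang))])
    P=[[*(C+r*u),.1965+z] for r,z in((.0645,.044),(.055,.044),(.05,.07))]+[[*C,.2815],[*C,.1965]]
    q=proj(a,P); print(ang,np.round((q+.5-[250,120])*6-.5).tolist())
# ball / tip projections
u=np.array([np.cos(np.radians(43.8)),np.sin(np.radians(43.8))])
P=[.476,.3745];pts=[[P[0]-r*u[0],P[1]-r*u[1],z] for r,z in((0,.26),(.05,.225),(.086,.225),(.096,.238),(-.096,.238))]
qs=proj(a,pts);qt=proj(b,pts)
print('S',np.round((qs+.5-[210,92])*5-.5+[0,375]).tolist());print('T',np.round((qt+.5-[95,180])*5-.5).tolist())
E
```

```text
[ 0.59092979 -0.15711425  0.2405    ] 0.05025020733017107 207.2576881313954
[ 0.59940607 -0.15491692  0.2665    ] 0.04175337841639429 209.9053434118769
[ 0.60405474 -0.15732338  0.2145    ] 0.03917178456747337 216.3602185849428
209 [[232.0, 421.0], [250.0, 414.0], [263.0, 358.0], [361.0, 289.0], [346.0, 454.0]]
213 [[238.0, 426.0], [256.0, 418.0], [268.0, 362.0], [361.0, 289.0], [346.0, 454.0]]
217 [[246.0, 432.0], [262.0, 422.0], [274.0, 365.0], [361.0, 289.0], [346.0, 454.0]]
221 [[254.0, 436.0], [269.0, 426.0], [281.0, 369.0], [361.0, 289.0], [346.0, 454.0]]
225 [[263.0, 441.0], [277.0, 430.0], [288.0, 372.0], [361.0, 289.0], [346.0, 454.0]]
S [[151.0, 416.0], [104.0, 482.0], [68.0, 497.0], [56.0, 485.0], [239.0, 407.0]]
T [[144.0, 154.0], [221.0, 226.0], [263.0, 270.0], [269.0, 280.0], [46.0, 46.0]]
```

The mug has pivoted about 9° in the grip, handle end up. That is still fine for threading, since it is the way it will swing. Moving to a pre-hook pose and re-measuring there.

```bash
python3 -m jog '0 -.2 0 0 40;.05 -.4 0 0 40;.05 -.6 0 0 40;.05 -.8 0 0 40;.05 -.8 0 0 40;.05 -.8 0 0 40;.05 -.8 0 0 40;.05 -.8 0 0 40;.05 -.8 0 0 40;.05 -.8 0 0 40' 60; python3 -m jog '.05 -.8 0 0 40;.05 -.8 0 0 40;.05 -.8 0 0 40;.05 -.6 0 0 40;.05 -.4 0 0 40;.05 -.2 0 0 40;0 0 0 -.4 40;0 0 0 -.8 40;0 0 0 -1 40;0 0 0 -1 40'; python3 -m jog '0 0 0 -1 40;0 0 0 -1 40;0 0 0 -1 40;0 0 0 -1 40;0 0 0 -1 40;0 0 0 -1 40;0 0 0 -1 40;0 0 0 -1 40;0 0 0 -.6 40;0 0 0 -.3 40'
python3 - <<'E'
from h import *
o=robot.get_obs();print(o['tool_pos'],np.degrees(o['ee_rot']),o['q'])
a=cap('side')['pixels'];b=cap('top')['pixels']
def cr(im,u,v,w,h,s): return cv2.resize(im[v:v+h,u:u+w],(w*s,h*s),interpolation=cv2.INTER_CUBIC)
cv2.imwrite('pics/crop4.png',np.hstack([cr(a,190,85,66,80,6),cr(b,120,185,66,80,6)]))
E
```

```text
time_s: 8.6
tool_pos: [0.4461, 0.1519, 0.2356]
ee_rot: [-3.141, 0.001, 0.648]
ft_force: [-0.3, 1.0, -1.3]
grip_width: 0.0591
grip_force: 69.8
time_s: 9.6
tool_pos: [0.3513, 0.3025, 0.2358]
ee_rot: [-3.141, 0.001, 1.101]
ft_force: [0.1, 0.1, -1.7]
grip_width: 0.0588
grip_force: 69.9
time_s: 10.6
tool_pos: [0.3513, 0.3024, 0.2358]
ee_rot: [-3.141, -0.0, 2.34]
ft_force: [-0.4, -0.1, -2.5]
grip_width: 0.0588
grip_force: 69.9
[0.3513329  0.30242537 0.23580572] [-1.79947698e+02 -3.73897667e-03  1.34088552e+02] [ 4.53963279e-01 -1.00553431e-01  1.84108415e+00 -2.24425958e-04
  1.40194997e+00 -3.15489328e-01]
```

View pics/crop4.png

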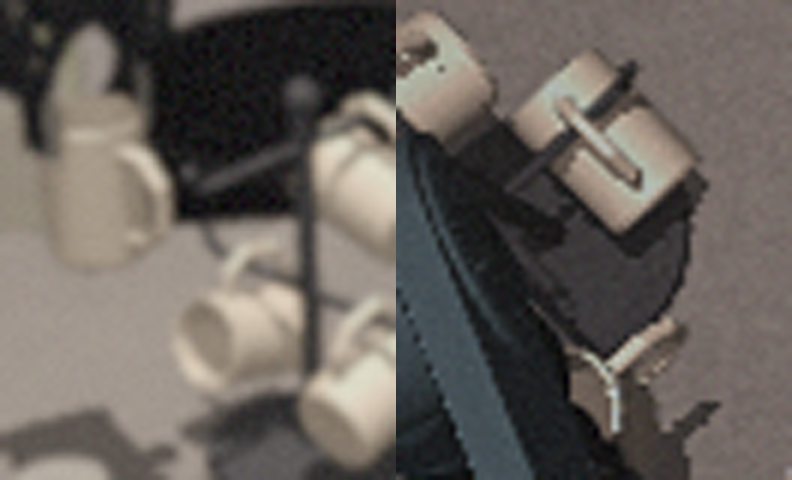

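```bash
cat > m.py <<'E'
from h import *
# mug model: pad-pivot at TCP xy, height zp; mug axis offset e away from handle, tilt t (handle up), handle bearing ang
def mug(tcp,ang,e,t,pts,zg=.0245,zb=-.0405):
    u=np.array([np.cos(np.radians(ang)),np.sin(np.radians(ang)),0]);k=np.array([0,0,1.])
    c,s=np.cos(np.radians(t)),np.sin(np.radians(t)); out=[]
    for r,z in pts:
        a=r-e; b=zb+z-zg   # relative to pivot
        out.append(tcp+u*(a*c-b*s)+k*(zg+a*s+b*c))
    return np.array(out)
E
python3 - <<'E'
from m import *
a=cap('side');b=cap('top');tcp=robot.get_obs()['tool_pos']
pts=[(.044,.044),(.0645,.044),(.05,.0745),(.05,.0135),(0,.085),(0,0)]
print('order eye,outer,top,bottom,rim,base')
for ang in(309,314,319):
  for e,t in((0,0),(.004,5),(.008,9)):
    P=mug(tcp,ang,e,t,pts)
    s=(proj(a,P)+.5-[190,85])*6-.5; T_=(proj(b,P)+.5-[120,185])*6-.5+[396,0]
    print(ang,e,t,np.round(s).astype(int).tolist(),'|',np.round(T_[:3]).astype(int).tolist())
E
```

```text
order eye,outer,top,bottom,rim,base
309 0 0 [[138, 202], [160, 213], [140, 155], [148, 254], [86, 113], [99, 248]] | [[651, 363], [686, 334], [646, 347]]
309 0.004 5 [[135, 195], [156, 203], [134, 146], [148, 247], [80, 111], [101, 249]] | [[645, 365], [679, 336], [636, 353]]
309 0.008 9 [[132, 190], [153, 195], [128, 139], [147, 242], [75, 110], [102, 249]] | [[639, 369], [673, 339], [625, 360]]
314 0 0 [[143, 200], [167, 210], [146, 153], [154, 251], [86, 113], [99, 248]] | [[646, 357], [678, 325], [640, 340]]
314 0.004 5 [[140, 193], [164, 200], [139, 144], [154, 245], [79, 111], [101, 249]] | [[640, 359], [672, 328], [630, 347]]
314 0.008 9 [[136, 188], [160, 192], [133, 138], [153, 240], [74, 111], [102, 249]] | [[635, 363], [665, 331], [620, 354]]
319 0 0 [[148, 198], [174, 207], [151, 150], [160, 249], [86, 113], [99, 248]] | [[640, 351], [670, 317], [633, 334]]
319 0.004 5 [[144, 191], [171, 197], [144, 142], [159, 242], [79, 111], [101, 248]] | [[635, 354], [664, 320], [624, 341]]
319 0.008 9 [[140, 186], [166, 189], [138, 136], [158, 237], [72, 111], [102, 249]] | [[629, 358], [657, 324], [615, 349]]
```

```bash
python3 -m jog '.15 0 0 .25 40;0 0 .22 0 40;0 0 0 0 40;0 .2 0 0 40;0 .2 0 0 40;0 .2 0 0 40;0 .2 0 0 40;0 0 0 0 40;0 0 0 0 40;0 0 0 0 40'; python3 -m jog '0 .1 0 0 40;0 .1 0 0 40;0 .1 0 0 40;0 .1 0 0 40;0 .1 0 0 40;0 .1 0 0 40;0 .1 0 0 40;0 .1 0 0 40;0 0 0 0 40;0 0 0 0 40'
python3 - <<'E'
from h import *
o=robot.get_obs();print(o['tool_pos'],np.degrees(o['ee_rot']),o['moment'])
a=cap('side')['pixels'];b=cap('top')['pixels']
def cr(im,u,v,w,h,s): return cv2.resize(im[v:v+h,u:u+w],(w*s,h*s),interpolation=cv2.INTER_CUBIC)
cv2.imwrite('pics/crop5.png',np.hstack([cr(a,195,80,66,80,6),cr(b,120,185,66,80,6)]))
E
```

```text
time_s: 11.8
tool_pos: [0.3757, 0.335, 0.2251]
ee_rot: [-3.141, -0.0, 2.303]
ft_force: [-0.3, 0.4, -1.5]
grip_width: 0.059
grip_force: 69.8
time_s: 12.8
tool_pos: [0.4057, 0.3618, 0.2252]
ee_rot: [-3.141, -0.0, 2.303]
ft_force: [0.1, -0.5, -2.0]
grip_width: 0.0589
grip_force: 69.8
[0.40565049 0.36183671 0.22515535] [-1.79977513e+02 -1.70248418e-03  1.31958294e+02] [0.01210776 0.02113122 0.05014971]
```

View pics/crop5.png

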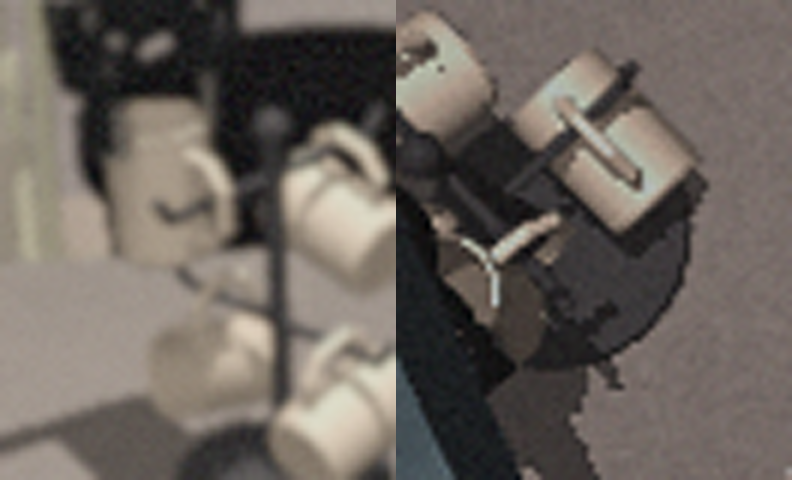

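The side crop shows the hook tip (160,210) standing out in front of the mug and the bar passing through the handle (222,195). Lowering until the handle bears, then releasing.

```bash
python3 -m jog '0 0 .1 0 40;0 0 .1 0 40;0 0 .1 0 40;0 0 .06 0 40;0 0 .03 0 40;0 0 .03 0 40;0 0 0 0 40;0 0 0 0 40;0 0 0 0 40;0 0 0 0 40'
```

```text
time_s: 13.9
tool_pos: [0.4058, 0.3619, 0.2045]
ee_rot: [3.141, 0.0, 2.303]
ft_force: [-0.0, -0.8, -1.9]
grip_width: 0.0587
grip_force: 69.8
```

```bash
python3 -m jog '0 0 .03 0 40;0 0 .03 0 40;0 0 .03 0 40;0 0 0 0 40;0 0 0 0 40;0 0 0 0 40;0 0 0 0 40;0 0 0 0 40;0 0 0 0 40;0 0 0 0 40'
```

```text
time_s: 14.9
tool_pos: [0.4059, 0.3623, 0.2021]
ee_rot: [3.14, 0.0, 2.303]
ft_force: [-6.2, -1.5, 11.9]
grip_width: 0.0588
grip_force: 71.5
```

```bash
python3 -m jog '0 0 -.04 0 40;0 0 0 0 85;0 0 0 0 85;0 0 0 0 85;0 0 0 0 85;0 0 0 0 85;0 0 0 0 85;0 0 0 0 85;0 0 0 0 85;0 0 0 0 85'; python3 -m jog '0 0 -.2 0 85;0 0 -.4 0 85;0 0 -.6 0 85;0 0 -.6 0 85;0 0 -.6 0 85;0 0 -.5 0 85;0 0 0 0 85;0 0 0 0 85;0 0 0 0 85;0 0 0 0 85'
python3 - <<'E'
from h import *
a=cap('side')['pixels'];b=cap('top')['pixels']
def cr(im,u,v,w,h,s): return cv2.resize(im[v:v+h,u:u+w],(w*s,h*s),interpolation=cv2.INTER_CUBIC)
cv2.imwrite('pics/crop6.png',np.hstack([cr(a,195,80,66,80,6),cr(b,120,185,66,80,6)]))
E
```

```text
time_s: 15.9
tool_pos: [0.4057, 0.3618, 0.2018]
ee_rot: [3.142, 0.0, 2.303]
ft_force: [0.3, 0.4, -0.5]
grip_width: 0.085
grip_force: 0.0
time_s: 16.9
tool_pos: [0.4051, 0.3615, 0.3453]
ee_rot: [-3.139, -0.001, 2.303]
ft_force: [0.0, 0.5, -0.5]
grip_width: 0.0851
grip_force: 0.0
```

View pics/crop6.png

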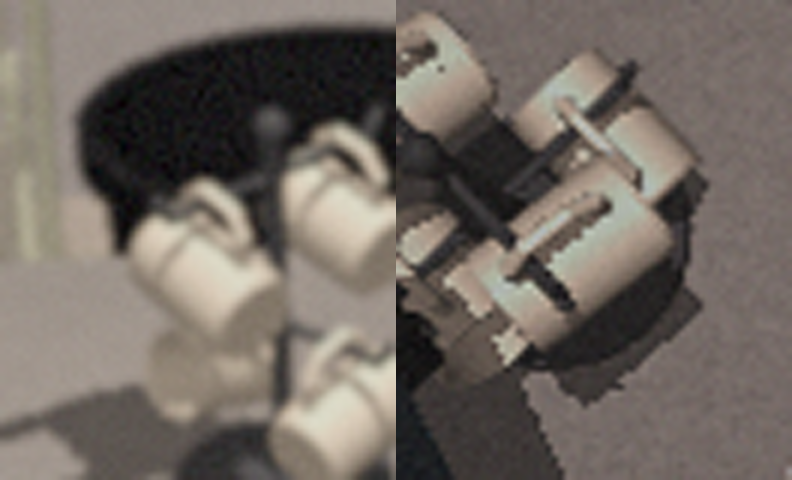

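The mug hangs by its handle on the free hook (side crop 205,265), clear of the gripper. Next the leaf; refining the tab's position.

```bash
python3 - <<'E'
from h import *
b=cap('top');g=cv2.cvtColor(b['pixels'],cv2.COLOR_BGR2GRAY).astype(int)
for r in range(176,202): print(r,g[r,312:330])
E
python3 -m jog '-.79 -.36 0 0 85;-.79 -.36 0 0 85;-.79 -.36 0 0 85;-.79 -.36 0 0 85;-.79 -.36 0 0 85;-.79 -.36 0 0 85;-.79 -.36 0 0 85;-.79 -.36 0 0 85;-.79 -.36 0 0 85;-.79 -.36 0 0 85'; python3 -m jog '-.79 -.36 0 0 85;-.79 -.36 0 0 85;-.79 -.36 0 0 85;-.79 -.36 0 0 85;0 0 .5 1 70;0 0 .5 1 60;0 0 .5 1 60;0 0 .5 1 60;0 0 .5 1 60;0 0 .5 .25 60'
```

```text
176 [162 175 189 131  60  33  71 109 113 113 112 113 111 108 105 109 107 104]
177 [165 173 185 132  64  33  46 100 118 114 111 113 110 107 110 108 110 114]
178 [126 168 187 163  80  31  55 104 113 111 117 114 108 108 107 108 112 117]
179 [121 161 187 159  75  31  55 101 109 112 111 107 109 106 112 114 109 112]
180 [118 163 186 163  78  34  65  98 110 111 110 109 107 112 110 114 112 113]
181 [121 164 186 189 117  82  93 124 137 145 151 146 119 112 112 108 112 113]
182 [118 163 185 176 181 188 185 185 185 183 187 161 123 109 109 112 112 116]
183 [111 159 182 165 176 187 182 182 179 178 183 173 126 110 108 112 111 108]
184 [165 155 177 156 172 179 183 179 178 178 181 169 124 111 112 113 109 112]
185 [149 149 179 163 169 183 178 177 178 180 181 185 135 112 116 115 109 114]
186 [186 146 170 150 169 183 176 180 177 176 178 185 135 108 112 105 113 113]
187 [182 143 169 185 181 182 178 173 180 182 179 186 133 108 107 110 113 107]
188 [148 140 168 185 181 181 180 179 177 179 182 184 115 102 114 115 111 107]
189 [186 164 175 182 183 181 180 179 179 180 181 187 132 108 110 111 107 110]
190 [182
[... 511 characters left out ...]
8 108 111 114 117 108 111]
197 [180 163 157 178 188 105  35  43 102 117 116 111 116 115 114 109 108 111]
198 [120 147 154 176 188 115  39  42  96 112 109 111 114 114 110 111 111 107]
199 [185 186 150 171 189 120  53  36  70 106 111 114 114 111 110 109 112 108]
200 [183 182 149 170 189 134  55  39  73 106 110 114 110 113 107 107 110 112]
201 [180 184 165 176 188 136  60  39  48  99 111 108 111 113 113 112 113 115]
time_s: 18.05
tool_pos: [0.5361, -0.054, 0.3465]
ee_rot: [-3.142, -0.0, 2.303]
ft_force: [0.9, -0.4, -0.7]
grip_width: 0.085
grip_force: 0.0
time_s: 19.05
tool_pos: [0.5877, -0.2177, 0.1953]
ee_rot: [-3.141, -0.0, 1.566]
ft_force: [0.2, -0.2, -0.3]
grip_width: 0.0598
grip_force: 0.0
```

```bash
python3 - <<'E'
from h import *
c=cap('top')
for p in((323.8,187),(320,181.2),(320,192.6),(316,187)): print(p,onz(c,*p,.028))
o=robot.get_obs();print(o['tool_pos'])
a=cap('side')['pixels']
E
```

```text
(323.8, 187) [ 0.58712896 -0.229004    0.028     ]
(320, 181.2) [ 0.60785734 -0.21719467  0.028     ]
(320, 192.6) [ 0.56782511 -0.21494093  0.028     ]
(316, 187) [ 0.58774082 -0.20240299  0.028     ]
[ 0.58541221 -0.21642603  0.19017112]
```

```bash
python3 -m jog '-.07 .04 0 0 60;0 0 .7 0 60;0 0 .7 0 60;0 0 .7 0 60;0 0 .6 0 60;0 0 .5 0 60;0 0 .2 0 60;0 0 .1 0 60;0 0 0 0 60;0 0 0 0 60' 40;  python3 -c "
from h import *
o=robot.get_obs();print(o['tool_pos'],np.degrees(o['ee_rot']))"
```

```text
time_s: 20.15
tool_pos: [0.5913, -0.2222, 0.0237]
ee_rot: [3.139, 0.002, 1.57]
ft_force: [0.4, 0.2, 0.1]
grip_width: 0.06
grip_force: 0.0
[ 0.59133154 -0.22217364  0.02371109] [1.79851107e+02 8.96731517e-02 8.99683373e+01]
```

```bash
python3 -m jog '.03 -.06 .12 0 60;0 0 .11 0 60;0 0 0 0 60;0 0 0 0 20;0 0 0 0 20;0 0 0 0 20;0 0 0 0 20;0 0 0 0 20;0 0 0 0 20;0 0 0 0 20' 30;  python3 -c "
from h import *
o=robot.get_obs();print(o['tool_pos'],np.degrees(o['ee_rot']))"
```

```text
time_s: 21.15
tool_pos: [0.587, -0.2199, 0.0103]
ee_rot: [-3.142, 0.0, 1.57]
ft_force: [0.0, 0.2, -0.6]
grip_width: 0.0201
grip_force: 0.0
[ 0.58699133 -0.2198765   0.01030428] [-1.79999401e+02  2.55885569e-04  8.99524012e+01]
```

```bash
python3 - <<'E'
from h import *
a=cap('side')['pixels']
cv2.imwrite('pics/crop7.png',cv2.resize(a[180:290,225:365],(763,600),interpolation=cv2.INTER_CUBIC))
E
```

```text
(no output)
```

View pics/crop7.png

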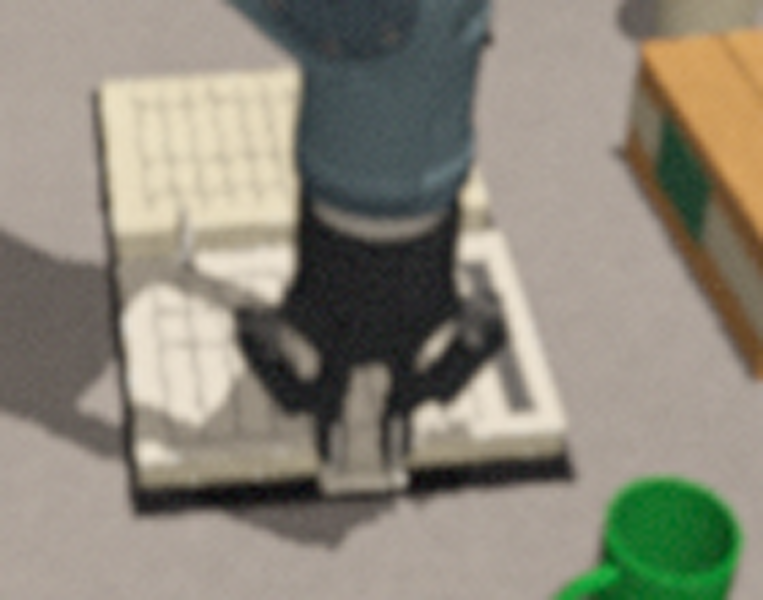

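```bash
python3 - <<'E'
from h import *
a=cap('side')
P=[(.587,-.220,.0103),(.587,-.220,.03),(.577,-.22,.0103),(.597,-.22,.0103),(.5675,-.203,.028),(.6075,-.203,.028),(.5675,-.229,.028),(.6075,-.229,.028)]
q=(proj(a,P)+.5-[225,180])*5.45-.5;print(np.round(q).tolist())
g=cv2.cvtColor(a['pixels'],cv2.COLOR_BGR2GRAY)
print(g[255:273,280:304])
E
```

```text
[[357.0, 491.0], [359.0, 464.0], [337.0, 492.0], [377.0, 490.0], [315.0, 444.0], [395.0, 439.0], [322.0, 484.0], [403.0, 479.0]]
[[ 60  53  52  30  37  31  39  59 104 134 143 147 138 126 109  69  32  41
   39  42  77 139 182 205]
 [104  92  72  44  38  39  43  68 104 134 138 143 138 124  96  60  48  66
   62  55 107 170 202 212]
 [124 108  87  51  33  48  71  84 105 130 137 132 135 122  91  54  61  97
   89  73 116 176 203 202]
 [125 114  86  52  37  62  94  99 105 125 131 132 133 123  97  58  71 113
  105  70 106 167 192 185]
 [130 120  92  50  39  71 106 109 108 125 137 135 138 132 103  62  75 113
  104  72 100 157 176 163]
 [138 132 102  55  39  75 113 117 109 130 139 140 146 135 100  59  79 106
  102  70 107 156 164 155]
 [144 140 111  61  41  75 113 114 114 134 142 143 141 137 102  61  77 106
   96  71 107 153 158 153]
 [148 146 121  72  42  78 116 117 115 132 139 144 143 134 109  67  81 106
   94  72 108 145 156 150]
 [153 153 133  84  52  76 109 114 114 129 139 140 138 134 114  80  86 107
  101  88 115 138 148 146]
 [155 154 144 105  78  89 110 110 112 128 135 135 133 130 117  86  89 113
  113 105 116 124 122 121]
 [149 147 135 117 110 112 114 109 112 127 130 131 131 132 120  97 102 119
  118 100  89  86  82  78]
 [122 114 110 113 125 128 123 116 119 128 133 133 133 134 130 115 121 139
  141 103  52  37  39  35]
 [ 71  65  69  93 131 140 137 131 137 139 143 144 146 146 143 136 137 156
  167 121  49  18  24  14]
 [ 24  23  35  70 120 138 146 143 144 146 146 151 150 150 150 143 134 144
  152 112  47  17  23  26]
 [ 15  23  16  61 105 128 133 127 125 124 122 127 124 126 119 117 102 101
  105  72  35  26  19  33]
 [ 17   4  15  40  69  95  96  87  82  75  76  78  71  73  72  67  65  71
   80  72  54  50  51  64]
 [ 32  37  40  48  53  66  64  60  58  53  58  59  52  56  59  64  71  97
  118 115 100  86  90 105]
 [ 61  61  64  67  75  77  77  77  78  80  79  78  82  80  86  86  93 122
  150 149 138 123 125 140]]
```

```bash
python3 - <<'E'
from h import *
a=cap('side')
for z in(.237,.245,.255,.265):
  P=[(.6356+r*.602+w*.8,-.134-r*.7986+w*.6,z) for r in(.032,.04) for w in(-.011,.011)]+[(.6356-.035*.602,-.134+.035*.7986,z)]
  print(z,np.round((proj(a,P)+.5-[250,120])*6-.5).tolist())
E
```

```text
0.237 [[392.0, 421.0], [428.0, 401.0], [407.0, 430.0], [442.0, 409.0], [293.0, 343.0]]
0.245 [[394.0, 406.0], [430.0, 385.0], [409.0, 414.0], [444.0, 393.0], [294.0, 328.0]]
0.255 [[396.0, 386.0], [432.0, 365.0], [411.0, 394.0], [447.0, 374.0], [296.0, 308.0]]
0.265 [[398.0, 365.0], [434.0, 345.0], [413.0, 374.0], [449.0, 353.0], [297.0, 289.0]]
```

```bash
python3 -m jog '0 0 -.4 0 20;0 0 -.4 0 20;0 0 0 0 50;0 0 0 0 50;0 0 0 0 50;0 0 0 0 50;0 0 0 0 50;0 0 0 0 50;0 0 0 0 50;0 0 0 0 50'
python3 - <<'E'
from h import *
o=robot.get_obs();t=o['tool_pos'];print(t)
a=cap('side');g=cv2.cvtColor(a['pixels'],cv2.COLOR_BGR2GRAY)
for dz in(0,.01,.02,.03):
  P=[(t[0]+s*x,t[1]-.011,t[2]+dz) for s in(-1,1) for x in(.025,.037)];print(dz,np.round(proj(a,P),1).tolist())
print('cols 274-306');
for r in range(242,272): print(r,g[r,274:307])
E
```

```text
time_s: 22.3
tool_pos: [0.587, -0.2199, 0.0502]
ee_rot: [-3.141, -0.0, 1.57]
ft_force: [-1.0, -1.3, -0.0]
grip_width: 0.05
grip_force: 0.0
[ 0.58695139 -0.21986042  0.05017752]
0 [[282.0, 263.3], [277.4, 263.6], [300.8, 262.2], [305.3, 261.9]]
0.01 [[282.1, 260.7], [277.5, 261.0], [301.1, 259.5], [305.6, 259.3]]
0.02 [[282.2, 258.1], [277.6, 258.3], [301.3, 256.9], [305.9, 256.6]]
0.03 [[282.4, 255.4], [277.7, 255.7], [301.6, 254.2], [306.2, 253.9]]
cols 274-306
242 [ 39  38  36  33  29  31  34  31  39  61  99 127 137 139 138 133 123 127
 135 137 138 134 133 148 163 176 187 170 109  36  32  36  41]
243 [ 50  54  56  45  32  31  27  37  51  80 109 128 140 143 144 138 129 125
 137 142 141 138 130 126 140 149 153 132  79  39  49  44  43]
244 [ 85  99  94  62  37  32  36  40  63 101 122 132 139 145 140 139 131 127
 138 143 143 139 135 127 134 139 135 103  58  51  75  63  52]
245 [118 131 125  84  44  30  41  57  82 108 131 131 139 143 143 144 134 123
 134 141 140 141 135 126 133 140 129  88  47  68  98  79  71]
246 [134 143 134  94  44  39  60  85  95 112 127 129 134 142 141 143 135 126

[... 2836 characters left out ...]
  23]
267 [103 100  92  86  82  73  69  66  67  90 130 142 140 140 138 141 143 144
 145 152 165 185 198 213 203 147  56  18  21  17   7  27  18]
268 [ 56  53  49  41  34  33  21  25  34  72 118 141 144 145 145 145 147 151
 154 161 173 184 187 187 174 116  51  19  19  18  23  19  18]
269 [ 27  19  20  19  22  19  15  25  24  58 106 125 130 127 125 125 124 124
 129 135 140 145 130 126 115  70  41  42  46  54  51  45  60]
270 [ 17  19  17  18  12  21  22  15  19  38  70  92  95  87  78  79  75  75
  76  82  81  79  71  67  64  68  85  94 100 104 105 102 109]
271 [ 19  22  23  26  26  34  32  31  43  44  53  65  62  59  57  61  56  55
  55  58  64  67  66  81 100 112 132 138 142 145 144 142 147]
```

Comparing projections, the real fingertips sit about 25–35 mm behind the reported TCP, so the fingers closed above the tab. Going deeper, with a force check.

```bash
python3 -m jog '0 0 0 0 60;0 0 .4 0 60;0 0 .4 0 60;0 0 .3 0 60;0 0 0 0 60;0 0 0 0 30;0 0 0 0 30;0 0 0 0 30;0 0 0 0 30;0 0 0 0 30' 30;  python3 -c "
from h import *
o=robot.get_obs();print(o['tool_pos'],o['grip_width'],o['grip_force'])"
```

```text
time_s: 23.35
tool_pos: [0.5873, -0.2202, -0.0039]
ee_rot: [3.141, 0.001, 1.57]
ft_force: [-2.0, -0.5, 4.1]
grip_width: 0.0388
grip_force: 30.5
[ 0.58733155 -0.22015417 -0.00389201] 0.038752662497218066 30.503543615341187
```

```bash
python3 -m jog '.013 0 -.31 0 30;.04 0 -.31 0 30;.07 0 -.305 0 30;.09 0 -.3 0 30;.12 0 -.29 0 30;.145 0 -.275 0 30;.17 0 -.265 0 30;.19 0 -.245 0 30;.21 0 -.23 0 30;.23 0 -.21 0 30' 30
```

```text
time_s: 24.35
tool_pos: [0.5859, -0.1553, 0.1328]
ee_rot: [-3.139, 0.0, 1.57]
ft_force: [-5.1, 1.1, -3.0]
grip_width: 0.038
grip_force: 30.4
```

```bash
python3 -c "
from h import *
o=robot.get_obs();print(o['tool_pos'],o['grip_width'],o['grip_force'],o['ft_force'])
t=cap('top');g=t['pixels']
cv2.imwrite('pics/x.png',g)
for th in (0,30,40,50,60):
  r=np.radians(th);P=[(x,-.041-.162*np.cos(r),.026+.162*np.sin(r)) for x in(.4795,.6955)];print(th,proj(t,P).round(1).tolist())
gg=cv2.cvtColor(g,cv2.COLOR_BGR2GRAY)
print('rows 155-165 col270-320',gg[158,268:330]);print(gg[214,268:330])
"
```

```text
[ 0.58585356 -0.15532376  0.13283638] 0.038026240389439345 30.40246586780995 [-5.0653885   1.11930394 -2.99116469]
0 [[317.8, 218.4], [314.4, 157.0]]
30 [[314.6, 214.3], [311.1, 149.5]]
40 [[310.4, 213.1], [307.0, 147.3]]
50 [[304.7, 212.1], [301.4, 145.3]]
60 [[297.6, 211.3], [294.6, 143.7]]
rows 155-165 col270-320 [113 120 139 144 139 140 139 136 140 104  88  57  45  47  48  46  75  87
  84  84  82  81  82  84  52  23  28  95 133 142 143 118  58  33  32  31
  32  33  28  37  45  45  41  48  46  44  29  31  31  31  26  30  34  34
  35  39  38  42  48  47  50  50]
[ 69  67  69  72  71  66  69  69  71  68  69  70  72  73  73  71  72  71
  75  70  71  72  70  70  74  73  73  71  70  72  74  74  72  71  69  69
  73  71  71  73  69  67  62  62  59  55  50  44  45  48  47  55  40  56
 109 124 118 119 117 118 119 116]
```

```bash
python3 -m jog '.25 0 -.19 0 30;.26 0 -.17 0 30;.28 0 -.145 0 30;.29 0 -.12 0 30;.3 0 -.095 0 30;.305 0 -.065 0 30;.31 0 -.04 0 30;.31 0 -.015 0 30;.31 0 .015 0 30;.31 0 .04 0 30' 30; python3 -m jog '.305 0 .065 0 30;.3 0 .095 0 30;.29 0 .12 0 30;.28 0 .145 0 30;.26 0 .17 0 30;.25 0 .19 0 30;.23 0 .21 0 30;.21 0 .23 0 30;.19 0 .245 0 30;.17 0 .265 0 30' 30
```

```text
time_s: 25.4
tool_pos: [0.5829, -0.0091, 0.1725]
ee_rot: [-3.132, 0.001, 1.57]
ft_force: [-21.5, 0.1, 11.1]
grip_width: 0.038
grip_force: 28.9
time_s: 26.4
tool_pos: [0.5798, 0.1238, 0.0855]
ee_rot: [-3.128, -0.012, 1.571]
ft_force: [-28.7, 29.7, 19.3]
grip_width: 0.0362
grip_force: 33.8
```

```bash
python3 -m jog '0 0 0 0 60;0 0 0 0 60;0 0 0 0 60;0 0 0 0 60;0 0 0 0 60;0 0 0 0 60;0 0 0 0 60;0 0 0 0 60;0 0 0 0 60;0 0 0 0 60' 30
python3 - <<'E'
from h import *
a=cap('side');t=cap('top')
g=t['pixels'];h=cv2.cvtColor(g,cv2.COLOR_BGR2HSV)
for nm,c in(('side',a),('top',t)):
  h=cv2.cvtColor(c['pixels'],cv2.COLOR_BGR2HSV)
  for lab,y,x in(('-y stack',-.15,.5),('-y stack',-.12,.49),('-y tab',-.216,.5875),('+y',.07,.5),('+y',.11,.68),('+ytab',.14,.5875)):
    u,v=proj(c,[(x,y,.027)])[0].round().astype(int)
    print(nm,lab,(u,v),c['pixels'][v-1:v+2,u-1:u+2].mean((0,1)).round().tolist())
E
```

```text
time_s: 27.4
tool_pos: [0.5872, 0.1145, 0.0847]
ee_rot: [-3.141, -0.0, 1.57]
ft_force: [0.1, -0.1, -0.5]
grip_width: 0.0605
grip_force: 0.0
side -y stack (np.int64(256), np.int64(249)) [172.0, 199.0, 210.0]
side -y stack (np.int64(252), np.int64(241)) [181.0, 210.0, 221.0]
side -y tab (np.int64(290), np.int64(264)) [116.0, 139.0, 149.0]
side +y (np.int64(252), np.int64(201)) [163.0, 178.0, 188.0]
side +y (np.int64(303), np.int64(191)) [187.0, 203.0, 213.0]
side +ytab (np.int64(276), np.int64(187)) [104.0, 116.0, 124.0]
top -y stack (np.int64(302), np.int64(213)) [150.0, 175.0, 174.0]
top -y stack (np.int64(293), np.int64(216)) [157.0, 185.0, 183.0]
top -y tab (np.int64(320), np.int64(187)) [98.0, 102.0, 111.0]
top +y (np.int64(236), np.int64(214)) [132.0, 135.0, 135.0]
top +y (np.int64(224), np.int64(163)) [58.0, 54.0, 48.0]
top +ytab (np.int64(216), np.int64(189)) [85.0, 80.0, 68.0]
```

The −y stack now shows yellow sheets and the +y side shows white, so the leaf has gone over. Retreating and going to the marker.

```bash
python3 -m jog '0 0 -.3 0 60;0 0 -.6 0 60;0 0 -.8 0 60;0 0 -.8 0 60;-.3 -.1 0 0 60;-.78 -.26 0 0 60;-.78 -.26 0 0 60;-.78 -.26 0 0 60;-.78 -.26 0 0 60;-.78 -.26 0 0 60' 30; python3 -m jog '-.78 -.26 0 0 60;-.78 -.26 0 0 60;-.78 -.26 0 0 60;-.78 -.26 0 0 60;-.78 -.26 0 0 60;-.78 -.26 0 0 60;-.78 -.26 0 0 60;-.13 -.05 0 0 50;0 0 .4 .8 45;0 0 .6 .8 45'; python3 -m jog '0 0 .6 .81 45;0 0 .6 0 45;0 0 0 0 45;0 0 0 0 45;0 0 0 0 45;0 0 0 0 45;0 0 0 0 45;0 0 0 0 45;0 0 0 0 45;0 0 0 0 45'
python3 - <<'E'
from h import *
o=robot.get_obs();p=o['tool_pos'];y=o['ee_rot'][2];c,s=np.cos(y),np.sin(y)
print(p,np.degrees(o['ee_rot']))
d=np.array([.4237,-.375])-p[:2];print('tool',(c*d[0]+s*d[1])/.05,(s*d[0]-c*d[1])/.05)
a=cap('side');t=cap('top')
L=a['pixels'];cv2.imwrite('pics/fin.png',np.hstack([cv2.resize(L[180:260,225:325],(400,320),interpolation=cv2.INTER_CUBIC),cv2.resize(L[250:350,180:305],(400,320),interpolation=cv2.INTER_CUBIC)]))
E
```

```text
time_s: 28.5
tool_pos: [0.5162, -0.0969, 0.2104]
ee_rot: [3.141, 0.0, 1.57]
ft_force: [0.5, -0.5, 0.3]
grip_width: 0.0599
grip_force: 0.0
time_s: 29.5
tool_pos: [0.4241, -0.3764, 0.1617]
ee_rot: [3.138, 0.003, 1.341]
ft_force: [-0.0, -0.2, -0.5]
grip_width: 0.0451
grip_force: 0.0
time_s: 30.5
tool_pos: [0.4234, -0.3749, 0.0999]
ee_rot: [3.141, 0.0, 1.233]
ft_force: [-0.2, 0.2, 0.3]
grip_width: 0.0449
grip_force: 0.0
[ 0.42338573 -0.37489518  0.09993325] [1.79991065e+02 5.19310567e-03 7.06731365e+01]
tool 0.00010186904590206127 0.006625031901481431
```

View pics/fin.png

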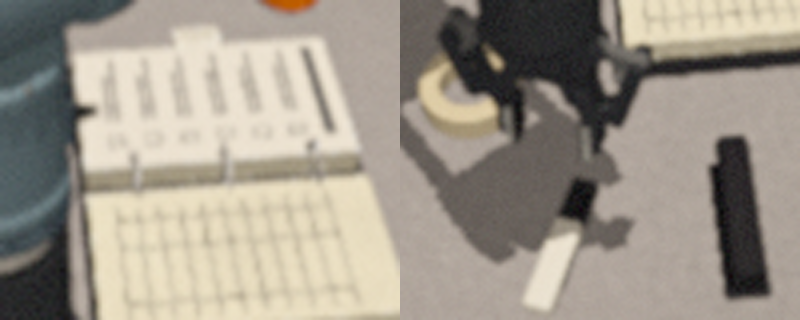

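The leaf lies flat on the facing stack with its tab at the far side (left crop 195,38). The gripper is over the marker, with the marker at right crop (560,245) and the tips at (515,135) and (590,150). Descending.

```bash
python3 -m jog '0 0 .5 0 45;0 0 .5 0 45;0 0 .5 0 45;0 0 .3 0 45;0 0 .2 0 45;0 0 .1 0 45;0 0 0 0 45;0 0 0 0 45;0 0 0 0 45;0 0 0 0 45'
python3 - <<'E'
from h import *
a=cap('side');g=cv2.cvtColor(a['pixels'],cv2.COLOR_BGR2GRAY);p=robot.get_obs()['tool_pos'];print(p)
ty=np.array([.944,-.33]);
for s in(-1,1):
  for z in(0,.01,.02,.03):
    q=proj(a,[(p[0]+s*.028*ty[0],p[1]+s*.028*ty[1],z)])[0];print(s,z,q.round(1))
q=proj(a,[(p[0]-.028*.944,p[1]+.028*.33,0)])[0].astype(int);print(q)
for r in range(q[1]-16,q[1]+6): print(r,g[r,q[0]-6:q[0]+26])
E
```

```text
time_s: 31.6
tool_pos: [0.4238, -0.3754, -0.0044]
ee_rot: [3.14, 0.001, 1.234]
ft_force: [-0.7, 0.2, 0.2]
grip_width: 0.0452
grip_force: 0.0
[ 0.4236812  -0.37522717 -0.00454948]
-1 0 [219.6 324.1]
-1 0.01 [219.3 321.7]
-1 0.02 [219.  319.3]
-1 0.03 [218.7 316.8]
1 0 [242.  329.6]
1 0.01 [241.9 327.2]
1 0.02 [241.7 324.8]
1 0.03 [241.6 322.3]
[219 324]
308 [39 36 35 32 38 28 35 43 44 68 89 94 92 96 93 91 85 75 65 43 29 39 28 35
 35 31 39 37 34 30 33 32]
309 [40 29 36 40 34 31 22 17 44 65 86 91 95 96 97 99 98 91 80 50 43 32 36 31
 37 30 33 28 27 29 27 40]
310 [ 50  36  30  30  40  34  29  31  31  62  85 101  98  96 101  99  98  92
  70  48  37  33  36  36  31  37  40  33  34  24  27  35]
311 [63 36 33 35 37 27 28 32 35 63 84 99 97 99 96 99 98 90 72 41 34 31 31 43
 39 41 38 37 41 33 35 32]
312 [ 73  52  39  43  51  48  36  22  30  59  81  98  99  96 100  96  93  86
  60  37  28  37  33  35  33  36  43  35  32  40  34  37]
313 [ 80  62  48  65  79  74  47  30  29  55  80 100 101 100  97  97  89  81
  48  29  18  28  37  37  39  44  41  35  39  37  48  52]
314 [ 88  71  62  84 103  90  5
[... 1428 characters left out ...]
 113 122  98  63  37  60]
325 [ 99  96  92  92  96  97 101  99 100  95  94  97 113 132 138 143 144 143
 141 142 141 136 126 112  95  94 117 125 104  72  56  67]
326 [ 98  93  97  96  98  98  98  97  97 101  99 105 119 133 141 142 142 143
 142 144 136 127 115 101  95  90 113 126 112  89  74  80]
327 [ 94  97  98  98  99  98 101 100 103  97  99 112 126 138 142 139 142 140
 142 143 138 115 100  96  94  93 112 125 113  98  93  96]
328 [ 96  96  92  98  96 100  99 100  97  97 101 118 131 141 142 141 141 140
 145 140 132 108  92  93  93  95 108 112 106 101  95  93]
329 [ 98  97  97  94  98  97  97  98  97 101 109 128 138 140 143 141 149 164
 171 168 142 108  93  97  96  94  98 101 100  95  97  99]
```

```bash
python3 -m jog '0 0 .06 0 45;0 0 .06 0 45;0 0 .05 0 45;0 0 0 0 45;0 0 0 0 10;0 0 0 0 10;0 0 0 0 10;0 0 0 0 10;0 0 0 0 10;0 0 0 0 10' 30;  python3 -c "
from h import *
o=robot.get_obs();print(o['tool_pos'],o['grip_width'],o['grip_force'])"
```

```text
time_s: 32.65
tool_pos: [0.4235, -0.375, -0.0136]
ee_rot: [3.141, 0.0, 1.234]
ft_force: [-0.6, -0.7, 0.9]
grip_width: 0.0213
grip_force: 29.4
[ 0.42349351 -0.37501837 -0.01355022] 0.021331257645394765 29.414135813713074
```

```bash
python3 -m jog '0 0 -.1 0 10;0 0 -.4 0 10;0 0 -.7 0 10;0 0 -.7 0 10;0 0 -.5 0 10;0 0 0 1 10;0 0 0 1 10;0 0 0 1 10;0 0 0 1 10;0 0 0 1 10' 30; python3 -m jog '0 0 0 1 10;0 0 0 1 10;0 0 0 1 10;0 0 0 .83 10;.1 -.26 0 0 10;.2 -.52 0 0 10;.27 -.7 0 0 10;.3 -.79 0 0 10;.3 -.79 0 0 10;.3 -.79 0 0 10'; python3 -m jog '.3 -.79 0 0 10;.3 -.79 0 0 10;.3 -.79 0 0 10;.3 -.79 0 0 10;.3 -.79 0 0 10;.25 -.65 0 0 10;.2 -.5 0 0 10;.1 -.27 0 0 10;0 0 0 0 10;0 0 0 0 10'
python3 - <<'E'
from h import *
o=robot.get_obs();p=o['tool_pos'];y=o['ee_rot'][2];c,s=np.cos(y),np.sin(y)
print(p,np.degrees(o['ee_rot']),o['grip_width'],o['grip_force'])
d=np.array([.5875,.055])-p[:2];print('tool',(c*d[0]+s*d[1])/.05,(s*d[0]-c*d[1])/.05)
E
```

```text
time_s: 33.65
tool_pos: [0.4233, -0.3746, 0.1065]
ee_rot: [-3.141, 0.0, 0.53]
ft_force: [0.4, -0.5, -0.5]
grip_width: 0.0214
grip_force: 29.4
time_s: 34.65
tool_pos: [0.4969, -0.1797, 0.1065]
ee_rot: [-3.141, -0.0, 0.004]
ft_force: [-0.2, -0.9, -0.3]
grip_width: 0.0205
grip_force: 29.4
time_s: 35.65
tool_pos: [0.5985, 0.0859, 0.1061]
ee_rot: [3.141, 0.001, 0.002]
ft_force: [0.0, 0.1, -0.5]
grip_width: 0.021
grip_force: 29.4
[0.59847237 0.08590981 0.10607853] [1.79973173e+02 4.83581648e-02 1.19532052e-01] 0.021019466847203055 29.429729282855988
tool -0.22073671044657914 0.6177370165011993
```

```bash
python3 -m jog '-.11 .31 0 0 10;-.11 .31 0 0 10;0 0 .4 0 10;0 0 .5 0 10;0 0 .4 0 10;0 0 .3 0 10;0 0 .15 0 10;0 0 .04 0 10;0 0 0 0 10;0 0 0 0 10' 30; python3 -m jog '0 0 .02 0 10;0 0 .02 0 10;0 0 0 0 10;0 0 0 0 10;0 0 0 0 10;0 0 0 0 10;0 0 0 0 10;0 0 0 0 10;0 0 0 0 10;0 0 0 0 10'
```

```text
time_s: 36.65
tool_pos: [0.589, 0.0551, 0.0178]
ee_rot: [3.141, -0.002, 0.001]
ft_force: [0.5, -0.4, -0.6]
grip_width: 0.0211
grip_force: 29.4
time_s: 37.65
tool_pos: [0.5881, 0.0553, 0.0148]
ee_rot: [3.142, -0.0, 0.001]
ft_force: [0.8, -0.5, -0.4]
grip_width: 0.0209
grip_force: 29.4
```

```bash
python3 -m jog '0 0 .02 0 10;0 0 .01 0 10;0 0 0 0 10;0 0 0 0 10;0 0 0 0 10;0 0 0 0 10;0 0 0 0 10;0 0 0 0 10;0 0 0 0 10;0 0 0 0 10'
```

```text
time_s: 38.65
tool_pos: [0.5883, 0.0552, 0.0138]
ee_rot: [3.141, -0.0, 0.001]
ft_force: [-0.8, 0.6, 5.8]
grip_width: 0.0208
grip_force: 30.0
```

```bash
python3 -m jog '0 0 -.01 0 10;0 0 0 0 30;0 0 0 0 40;0 0 0 0 40;0 0 0 0 40;0 0 -.1 0 40;0 0 -.4 0 40;0 0 -.8 0 40;0 0 -.8 0 40;0 0 -.8 0 40'; python3 -m jog '0 0 -.5 0 40;-.5 .5 0 0 40;-.6 .6 0 0 40;-.6 .6 0 0 40;-.6 .6 0 0 40;-.6 .6 0 0 40;-.6 .6 0 0 40;-.6 .6 0 0 40;0 0 0 0 40;0 0 0 0 40'
python3 - <<'E'
from h import *
t=cap('top');a=cap('side')
for n,c in(('top',t),('side',a)):
  P=[(.5875,.055,.0425)]+[(x,y,.0275) for x,y in((.4795,-.029),(.6955,-.029),(.6955,.121),(.4795,.121))]
  print(n,proj(c,P).round(1).tolist())
im=t['pixels'];g=cv2.cvtColor(im,cv2.COLOR_BGR2GRAY)
u,v=proj(t,[(.588,.055,.042)])[0].astype(int)
for r in range(v-20,v+21,2): print(r,g[r,u-12:u+13])
# mug still on hook
ref=cv2.imread('pics/crop6.png')[:, :396];now=cv2.resize(a['pixels'][80:160,195:261],(396,480),interpolation=cv2.INTER_CUBIC)
print('mug diff',np.abs(ref[150:350,120:290].astype(int)-now[150:350,120:290]).mean())
t0=cv2.imread('pics/top0.png')
n=cv2.resize(im,(800,600),interpolation=cv2.INTER_CUBIC)
for nm,(x,y) in dict(stapler=(570,307),tape=(512,403),jar=(304,418)).items(): print(nm,np.abs(t0[y-25:y+25,x-30:x+30].astype(int)-n[y-25:y+25,x-30:x+30]).mean())
E
```

```text
time_s: 39.65
tool_pos: [0.5878, 0.0553, 0.1605]
ee_rot: [-3.142, 0.0, 0.001]
ft_force: [1.1, -0.2, 0.2]
grip_width: 0.0397
grip_force: 0.0
time_s: 40.65
tool_pos: [0.3831, -0.1506, 0.1844]
ee_rot: [3.141, -0.001, -0.002]
ft_force: [1.2, 0.6, -0.1]
grip_width: 0.0401
grip_force: 0.0
top [[240.4, 187.7], [266.1, 219.5], [264.4, 158.0], [221.1, 158.9], [221.3, 220.5]]
side [[278.9, 198.8], [247.3, 220.8], [316.0, 217.1], [307.3, 189.1], [245.3, 192.1]]
167 [138 125 103 148 168 160 152 182 191 189 191 188 192 186 192 190 189 187
 193 187 191 189 190 188 188]
169 [183 182 181 182 182 181 182 186 183 185 186 183 183 183 187 184 185 183
 186 183 187 183 180 183 181]
171 [179 178 186 163 156 155 153 157 140 130 128 129 130 133 111 108 107  94
 100  90 118 173 182 184 185]
173 [187 187 188 165 162 156 159 141 132  79  38  32  35  36  33  52 102  98
  84  82 117 174 181 184 184]
175 [185 181 181 183 184 185 188 191 194 104  38  36  40  41  35  41 165 188
 185 181 183 185 183 183 182]
177 [182 180 184 187 182 183 183 183 191 103  35  33  47  39  38  42 168 186
 185 184 185 182 178 182 181]
179
[... 999 characters left out ...]
8 161 176 183 186 183 187 136 170 190
 168 158 161 160 177 184 183]
199 [185 182 182 185 150 122 149 161 162 162 178 181 185 181 188 134 172 193
 188 185 189 189 184 181 183]
201 [180 182 183 182 184 181 181 181 185 171 176 182 184 180 187 146 169 186
 184 185 180 187 180 183 181]
203 [185 184 182 184 187 184 184 181 182 171 180 150 169 180 182 135 171 186
 181 184 181 178 183 182 182]
205 [ 83  84  68  96 109 110 111 125 139 138 141 139 141 158 160 165 161 161
 183 189 184 185 186 183 182]
207 [184 186 185 188 146 117 108  93 126 138 106 129 140 136 156 163 159 165
 167 180 191 184 185 186 185]
mug diff 26.13507843137255
stapler 5.021888888888889
tape 37.62888888888889
jar 6.063444444444444
```

Marker lies on the page. I have used all 10 views, so I'm checking the hung mug and the tape numerically with the arm out of the way.

```bash
python3 -m jog '0 -.6 -.5 0 40;0 -.6 -.5 0 40;0 -.6 -.3 0 40;0 -.6 0 0 40;-.3 0 0 0 40;0 0 0 0 40;0 0 0 0 40;0 0 0 0 40;0 0 0 0 40;0 0 0 0 40'
python3 - <<'E'
from h import *
t=cap('top');a=cap('side')
ref=cv2.imread('pics/crop6.png')[:, :396];now=cv2.resize(a['pixels'][80:160,195:261],(396,480),interpolation=cv2.INTER_CUBIC)
f=lambda i:cv2.moments(((cv2.cvtColor(i[170:350,120:285],cv2.COLOR_BGR2GRAY)>125)*255).astype(np.uint8),True)
for i in(ref,now):
  m=f(i);print(m['m00'],m['m10']/m['m00'],m['m01']/m['m00'])
for i in(ref,now): print(cv2.resize(cv2.cvtColor(i[150:360,110:300],cv2.COLOR_BGR2GRAY),(19,14),interpolation=cv2.INTER_AREA))
t0=cv2.imread('pics/top0.png');n=cv2.resize(t['pixels'],(800,600),interpolation=cv2.INTER_CUBIC)
hm=lambda i:cv2.moments(((i[375:430,485:540,2].astype(int)-i[375:430,485:540,0]>25)&(i[375:430,485:540,2]>110)).astype(np.uint8)*255,True)
for i in(t0,n):
  m=hm(i);print('tape',m['m00'],m['m10']/max(m['m00'],1),m['m01']/max(m['m00'],1))
E
```

```text
time_s: 41.75
tool_pos: [0.3683, -0.0302, 0.2487]
ee_rot: [-3.141, 0.0, -0.0]
ft_force: [-0.1, 0.7, -0.5]
grip_width: 0.0403
grip_force: 0.0
17203.0 72.84502703016916 105.77126082660001
19099.0 68.549976438557 102.18519294203885
[[ 28  20  22  18  19  20  19  22  20  23  20  24  20  18  28  44  50  56
  103]
 [ 33  33  27  21  22  16  17  24  34  42  34  22  23  34  49  56  56  99
  158]
 [ 18  22  25  30  34  32  37  82 134 169 153  98  70  61  57  53  65 146
  202]
 [ 29  15  16  28  61  69  88 109 107 123 168 189 150  69  37  52  64 135
  186]
 [ 47  15  26  79 133 122 115 124 139 137 103 140 186 130  50  57  62 114
  159]
 [ 67  23  97 177 205 206 198 182 161 154 160 155 173 168  77  42  56  87
  129]
 [ 87  66 146 187 197 193 175 187 208 203 189 175 159 144 110  78  58  82
  120]
 [140 135 143 164 173 165 182 203 210 213 214 204 173 163 182 159  95  98
  146]
 [150 146 132 135 143 159 183 195 202 207 211 214 213 210 207 191 155 124
  146]
 [149 151 146 132 126 139 159 176 188 198 204 209 207 191 158 135 125 129
  148]
 [149 150 151 150 141 129 132 148 167 182 192 192 165 133 121
[... 795 characters left out ...]
 175 172 132  92  76  61  85
  122]
 [141 131 141 165 181 171 168 202 220 222 201 162 150 161 157 124  69  99
  147]
 [152 147 134 140 153 160 187 205 213 220 220 192 160 184 181 133  69  98
  151]
 [152 153 148 137 136 155 182 197 206 212 219 218 206 193 178 137  74  95
  148]
 [151 153 153 150 136 139 163 183 196 205 205 189 159 130 116  98  64  85
  140]
 [154 154 154 155 153 141 139 162 178 174 149 119 105 117 150 141  77  75
  113]
 [155 154 155 155 146 128 119 133 135 119 107 117 141 166 198 186 105  67
  106]
 [153 154 155 158 138 128 127 125 120 118 140 174 188 170 163 169 106  73
  133]]
tape 690.0 27.972463768115944 26.555072463768116
tape 712.0 27.992977528089888 26.70505617977528
```

```bash
python3 -c "
from cell import robot
print(robot.job_done())"
```

```text
the job is handed in; nothing more can be done
None
```

Handed in at about 42 s: the mug hangs on the free hook, the leaf lies flat on the facing stack with its other face up, and the marker lies flat and wholly on it. The stapler, tape roll and sugar jar have not moved; my final mug and marker checks were from image data rather than a viewed picture, and no verdict came back.

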